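Unpin and open the gasketed transit case

ROBOT

A 6-joint arm with a two-finger parallel gripper is mounted at the origin on a cart in front of the work surface, level with it; the furniture and walls round the work are solid. World frame = base frame: x ahead of the robot, y to its left, z up, the work surface at z = 0. Lengths are in m, angles in rad, forces in N, time in s.
With the tool pointing down it reaches from about 0.35 to 0.85 m from the base axis. Payload 8.1 kg.
Tool frame: the origin (TCP) lies at the very end of the fingers, on their centre line; the grasp point (between the pads) lies 19 mm behind it (grip_point_offset is the distance from the TCP to the grasp point, in m); z points along the fingers, y is the line along which they close (so a half turn about z gives the same grasp; the last joint's range is limited). The gripper opens to 93 mm and grips with 3 to 60 N. Pads are 15 mm wide; open, the fingers measure 128 mm over their backs; the gripper's body (75 mm by 188 mm) begins 65 mm behind the grasp point.
Start: joints at [1.151, 0.13, 1.488, -0, 1.523, -0.085], TCP at [0.197, 0.567, 0.219] pointing down, gripper open.
Joint ranges: [-2.96, 2.96], [-0.89, 2.26], [0.02, 2.5], [-1.34, 4.48], [0, 2.73], [-2.66, 2.66]. Speed limits (rad/s): [2.39, 2.39, 2.79, 3.14, 3.14, 3.14].

INTERFACE

Orientations are given as a rotation vector (axis times angle).
In Python, from rig import get_obs, grab_frame, close_job, spot_in, trace, grip_point_offset gives the robot as it stands. The module is installed in compiled form; this text tells all that it offers.
- The arm moves only by the tool play_rows, never from a script. Its arguments are lists of equal length, an entry for each row: "claw": the opening, from -1 (shut) to 1 (fully open), so that 0 is half open; "xyz": the shift along the world's x, y, z in units of 40 mm (1.0 is 40 mm), a list of three; "twist": the turn about the world's z in units of 5 degrees (1.0 is 5 degrees). A call has 1 to 5 rows; each row shifts and turns the commanded pose from where the row before left it; what a row does not reach is not made up. A row lasts 1/12 s, in which the tool goes at most 41.7 mm and 7.16 degrees, less where a joint would pass 70% of its speed; a pose out of reach is approached as far as the arm can. A call is refused whole if a number of a shift passes 1 or a number of a turn 1, either way. A call with a gripper value outside its range is refused whole. The fingers move at their own pace and stop on an object; "squeeze" is the grip in N (left out, the last holds). Time passes only in rows, so rows that do not move let the fingers close. It gives the time, the measured TCP pose, the force, the opening and the grip force at its end, in the units of the state.
- get_obs(): the state, without advancing time (a new reading comes with each control period).
- grab_frame(name): name is "side" or "top"; returns a dict with "img" (384x512x3 uint8, red, green, blue), "fovy" (degrees; the focal length in pixels is half the picture's height over the tangent of half this angle, whatever the lens; pixels are square), "cx", "cy" (the principal point, pixels), "pose" (4x4, takes a point from camera to world coordinates). Camera axes: x right, y up, looking along -z (the intrinsics and any distortion apply to the point x, -y, -z); pixel columns grow to the right and rows downward; lengths in m; the calibration is good to about 2 mm. A picture is of the moment at which its call begins. There is no depth.
- close_job(): hands the job in; it is judged then, once.
Trained networks look in a picture, given as the dict that the camera call returned (one of the last four; its "shot" number tells which), for a name from the list of things; names that differ only in an ending like _2 or _b are one class to them, and where a whole thing is asked for, a point or a joint stands for the part that bears it (a point fixed in the world has none). Each returns a list of dicts, best first, with "conf" (0 to 1); they miss things now and then, are a little off and sometimes report something else, mostly with a low value. They report only what shows in the picture. A call takes as long as a camera call.
- spot_in(picture, thing): "bbox" ([left, top, right, bottom] in pixels, round what is visible of it).
- trace(picture, thing): "region" (384x512 bool, what is visible of it) and "bbox" ([left, top, right, bottom] in pixels, round what is visible of it).
The state is a dict: "time_s": time; "joints": joint angles; "joint_velocities": joint speeds; "joint_efforts": joint torques, N m; "eef_pos": TCP position; "orientation": TCP orientation; "force": force on the tool from outside, world axes, zero at the start; "wrist_torque": the same for the moment, N m; "finger_gap": opening from 0.0 (shut) to 1.0 (fully open); "finger_force": force on a finger pad.
Only numpy, scipy, OpenCV 4.12 (cv2) and the standard library are available. Lean on these libraries where they do the work, as an engineer would, in place of code of your own. Each camera call takes 0.05 s, during which the arm holds its last target. There are 200 camera calls.

TASK

Open the grey transit case so that the spare cells inside can be taken out. The lid is standing a few millimetres proud, which locks its captive hasp pin: press the lid down onto the rim, draw the pin by its wire loop all the way out to its stop, then raise the lid by its front lip and swing it right back until it rests against its stop. Use no more than hand force, do not fling the lid, and leave the things standing around where they are.

Things in the scene. Friction and masses are not known exactly. Their poses are not given: they have to be found in the camera images.
- case: grey painted case, fixed to the worktop, 150 mm deep (its x), 200 mm wide (its y), 97 mm high to the seal on its rim, the lid on top. Origin: centre of its underside; -x is its front (the hasp side), z up, +y is left seen from in front of it. Two eyed steel staple legs (at y = -15 and +15 mm) and a guide block (at y = +82 mm) stand out 53 mm from its front face and carry the pin
- case_lid (a joint): angle of the lid: 0 = down on the seal, grows as it opens, 1.83 = leaning back on its stop; starts at 0.024 to 0.030. A stiff hinge: the lid stays where it is put; 2 to 3 N at the front edge moves it down, 5 to 7 N up. While it is above about 0.013 with the pin in, the lug's slot sits in a waist of the pin and locks it (about 4 mm of play); the pin stops it from rising past 0.032
- lid_press (a point): point on top of the lid, on the flat steel hasp strap in the middle of its front part, 32 mm behind the front edge of the lid and 145 mm in front of the hinge: a good place to press
- lid_lip (a point): point on the lower front edge of the lid, 55 mm to the right of the lug seen from the front (toward the case's -y). The lid is 204 mm wide and 12 mm thick; its lip overhangs the case's front face by 26 mm all along, and nothing is under it here. The edge is 177 mm from the hinge line
- hinge_line (a point): point on the hinge line, half-way along it, at the lid's underside above the case's back edge; the line is parallel to the case's y
- case_pin (a joint): how far the pin is drawn, in m: 0 to 0.002 at the start (fully in), grows as it slides left along the case's +y, 0.045 = fully out at its stop, clear of the lug. The pin is captive in the guide block and stays where it is left; about 4 N slides it when it is not locked
- pin_loop (a point): centre of the opening of the wire loop on the pin's left end. The loop lies level; its opening, 40 by 40 mm, goes right through from above; the wire is 8 mm thick. Its outer bar (parallel to the case's x) has its middle 24 mm farther along the case's +y. It is 78 mm above the worktop, with nothing under it
- cell_a: bystander: black round test cell with a cap, 69 mm across, 83 mm tall, to the right of the case; origin under its centre
- cell_b: bystander: another such cell, 69 mm across, 83 mm tall, behind to the right of the case; origin under its centre
- tape: bystander: roll of tape lying flat, 106 mm across, 25 mm high, in front to the right; origin under its centre
- white_jar: bystander: white jar, 68 mm across, 85 mm tall, to the left; origin under its centre
- clear_jar: bystander: clear jar with a cap, 68 mm across, 100 mm tall, to the left; origin under its centre
- lug (a point): centre of the slot in the lid's steel lug (8 mm thick), which hangs from the middle of the lid's front edge between the staple legs; with the lid shut it lies on the pin's axis, 37 mm in front of the case's front face and 78 mm above the worktop. The lug stands out 51 mm from that face

How it is judged:
On the way, in this order (a step that is already met when the one before it is completed fails the run):
1. the lid is pressed down onto the rim while the pin is still in (value of joint case_lid below 0.012 rad and value of joint case_pin below 0.012 m), for 0.1 s.
2. the pin is drawn out of the lug while the lid is still shut (value of joint case_pin above 0.038 m and value of joint case_lid below 0.1 rad), for 0.2 s.
3. the lid is swung back to its stop (value of joint case_lid above 1.72 rad), for 0.2 s.
At the end, for the whole second after the job is handed in: the lid leans back within about 6 degrees of its stop and is at rest, and the pin is drawn to within 7 mm of its stop (value of joint case_lid above 1.72 rad and value of joint case_pin above 0.038 m and velocity of joint case_lid between -0.05 and 0.05 rad/s); the robot touches nothing.
It fails at once if the lid or the pin is pushed with more than hand force (60 N) (contact force between the fingers and case_lid above 60 N or contact force between the fingers and case_pin above 60 N).
It fails at once if the lid is flung (faster than 3 rad/s) (velocity of joint case_lid above 3 rad/s or velocity of joint case_lid below -3 rad/s).
It fails at once if a bystander is pushed aside by more than 3 cm (distance of any of cell_a, cell_b, tape, white_jar, clear_jar from where it was at the start of the episode above 0.03 m).
It also fails if it takes over 48 s, if anything falls off the work surface, if the arm or the gripper's body presses on something with over 40 N, if the wrist force passes 120 N, or if a joint passes its speed limit or range.

## Working session

There is one attempt and no reset: what is moved stays moved. The work goes in short steps, Python scripts to look and compute and a tool call to move; the robot and the scene stay as the last step left them, time stands still between calls to the robot, and variables do not carry over. Pictures are saved under pics/ and viewed, at most 10 in all, crops included, and the job is handed in when it is done.

Besides the shell and the picture viewer there is one more tool, called as name(argument=value, ...) on one line, values as JSON. play_rows: Moves the arm, as the interface text tells. Its arguments: {"type":"object","properties":{"claw":{"type":"array","items":{"type":"number"}},"xyz":{"type":"array","items":{"type":"array","items":{"type":"number"}}},"twist":{"type":"array","items":{"type":"number"}},"squeeze":{"type":"number"}},"required":["claw","xyz","twist"]}

```bash
mkdir -p pics; cat > h.py <<'E'
import numpy as np, cv2
from rig import *
def f_of(p): return p["img"].shape[0]/2/np.tan(np.radians(p["fovy"])/2)
def ray(p,u,v):
    f=f_of(p); d=np.array([(u-p["cx"])/f,-(v-p["cy"])/f,-1.]); P=np.array(p["pose"])
    return P[:3,3],P[:3,:3]@d
def onz(p,u,v,z):
    o,d=ray(p,u,v); return o+d*(z-o[2])/d[2]
def proj(p,X):
    P=np.array(p["pose"]); c=P[:3,:3].T@(np.array(X)-P[:3,3]); f=f_of(p)
    return p["cx"]+f*c[0]/-c[2], p["cy"]+f*c[1]/c[2]
E
python3 - <<'E'
from h import *
print(get_obs())
ims=[]
for n in("side","top"):
    p=grab_frame(n); print(n,{k:v for k,v in p.items() if k!="img"})
    ims.append(p["img"])
    cv2.imwrite(f"pics/{n}0.png",cv2.resize(p["img"][:,:,::-1],(800,600),interpolation=cv2.INTER_CUBIC))
    for t in("case","case_lid","lid_press","lid_lip","hinge_line","case_pin","pin_loop","lug","cell_a","tape","white_jar","clear_jar"):
        print(t,[(np.round(r["bbox"]).tolist(),round(r["conf"],2)) for r in spot_in(p,t)[:3]])
E
```

```text
{'time_s': 0.0, 'joints': array([ 1.15058038e+00,  1.31143314e-01,  1.48927577e+00,  2.04542101e-07,
        1.52299019e+00, -8.53885154e-02]), 'joint_velocities': array([ 0.00103492, -0.00056534, -0.00209656, -0.00128101, -0.00118085,
       -0.00061392]), 'joint_efforts': array([ 2.56271014e-03, -5.59854412e+01, -4.91759169e+01,  7.69004412e-02,
        3.57978127e-02, -2.66049492e-04]), 'eef_pos': array([0.19690451, 0.56617171, 0.21760004]), 'orientation': array([-5.23416401e-01, -3.09722071e+00,  2.76235815e-03]), 'force': array([-0.00377801,  0.31557439, -0.04701728]), 'wrist_torque': array([-0.01395735,  0.02082761,  0.04577675]), 'finger_force': 0.0, 'finger_gap': 0.9990494629020941}
side {'fovy': 47.87550914730066, 'cx': 253.11458834425352, 'cy': 187.7866636989433, 'pose': array([[ 0.8175287 ,  0.38125625, -0.43161384,  0.03734781],
       [-0.57582343,  0.52995899, -0.62255188, -0.84597576],
       [-0.00861416,  0.75748739,  0.65279296,  0.88672981],
       [ 0.        ,  0.        ,  0.        ,  1.        ]]), 'shot': 1}
case [([210.0, 176.0, 319.0, 270.0], 0.87)]
case_li
[... 1025 characters left out ...]
, 157.0, 348.0, 242.0], 0.69)]
case_lid [([268.0, 157.0, 350.0, 238.0], 0.68)]
lid_press [([266.0, 156.0, 345.0, 237.0], 0.8)]
lid_lip [([262.0, 158.0, 349.0, 235.0], 0.56), ([113.0, 226.0, 146.0, 251.0], 0.25)]
hinge_line [([243.0, 154.0, 348.0, 240.0], 0.64)]
case_pin [([247.0, 221.0, 312.0, 244.0], 0.77), ([258.0, 152.0, 346.0, 239.0], 0.48)]
pin_loop [([248.0, 218.0, 316.0, 242.0], 0.8)]
lug [([262.0, 155.0, 348.0, 238.0], 0.89), ([243.0, 156.0, 346.0, 241.0], 0.7)]
cell_a [([365.0, 129.0, 396.0, 160.0], 0.74), ([369.0, 183.0, 401.0, 214.0], 0.64)]
tape [([365.0, 224.0, 402.0, 260.0], 0.98)]
white_jar [([115.0, 228.0, 148.0, 254.0], 0.59)]
clear_jar [([144.0, 248.0, 174.0, 277.0], 0.65)]
```

View pics/side0.png

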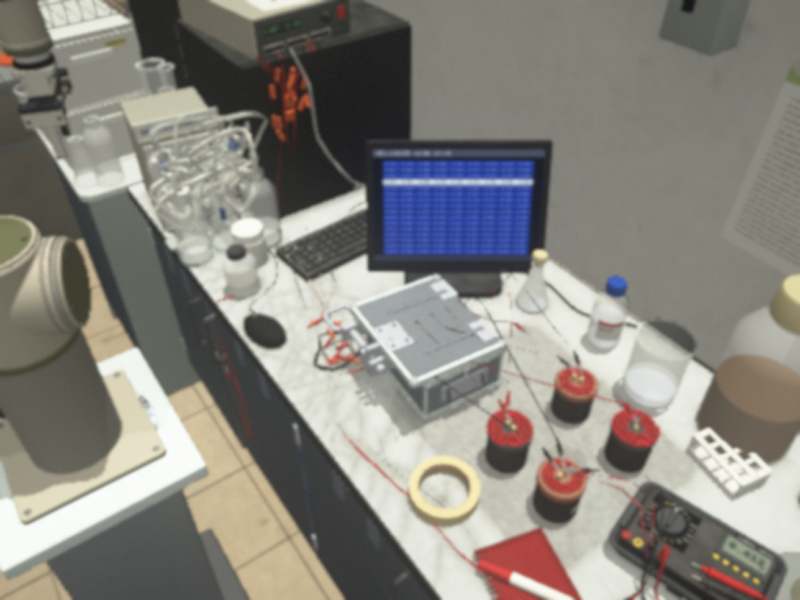

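View pics/top0.png

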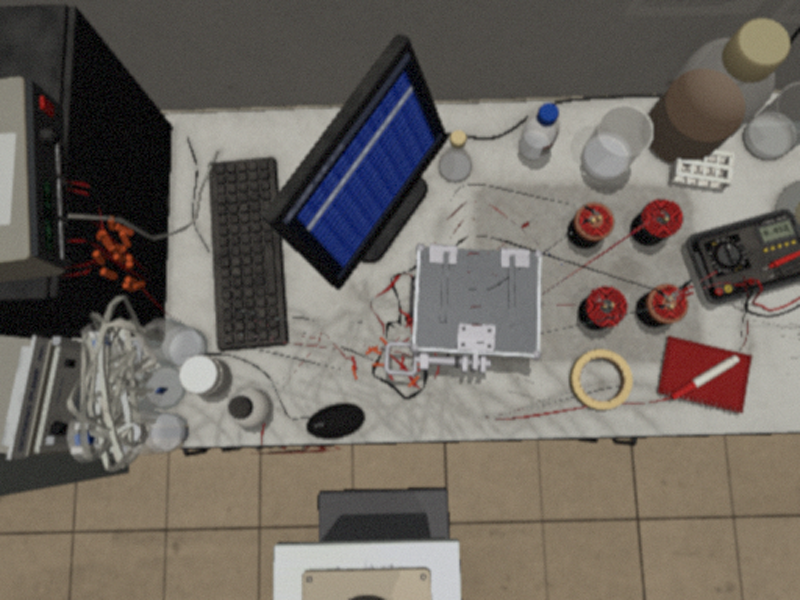

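The views show the grey case with the lid at top px (415–541, 248–355) of 800x600, the loop at about (401,358) and the lug near (475,362). The monitor stands behind left and the jars at far left. I'll crop in closer.

```bash
python3 - <<'E'
from h import *
out=[]
for n,(x,y,w,h) in(("top",(235,145,125,110)),("side",(195,165,140,110))):
    a=np.mean([grab_frame(n)["img"].astype(float) for _ in range(4)],0).astype(np.uint8)
    c=cv2.resize(a[y:y+h,x:x+w,::-1],None,fx=5,fy=5,interpolation=cv2.INTER_CUBIC)
    for i in range(0,w,20): cv2.putText(c,str(x+i),(i*5,10),0,.35,(0,0,255),1); cv2.line(c,(i*5,12),(i*5,18),(0,0,255),1)
    for i in range(0,h,20): cv2.putText(c,str(y+i),(0,i*5+4),0,.35,(0,0,255),1)
    cv2.imwrite(f"pics/{n}1.png",c)
E
```

```text
(no output)
```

View pics/top1.png

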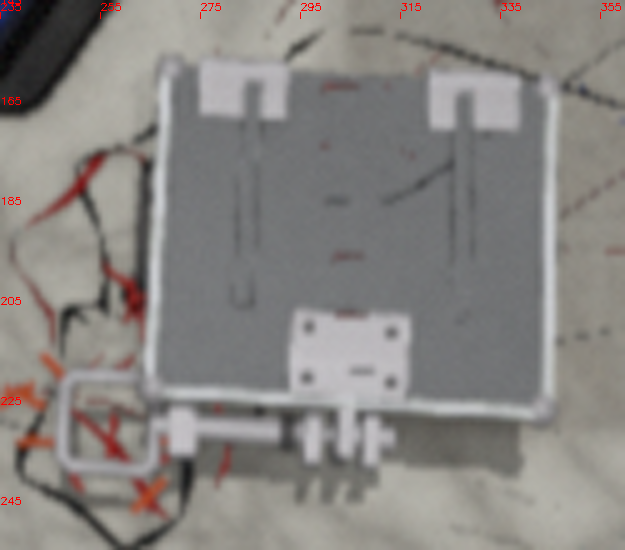

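View pics/side1.png

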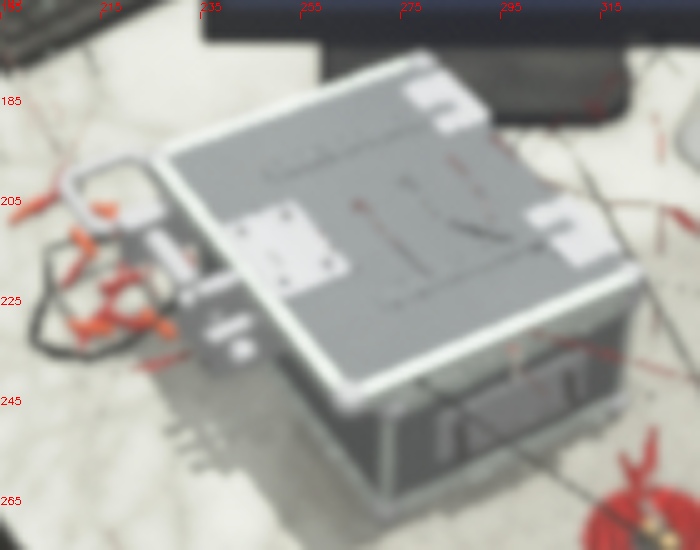

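```bash
python3 - <<'E'
from h import *
from scipy.optimize import least_squares
T=grab_frame("top");S=grab_frame("side")
zf=.1135;zb=.109
M=dict(FL=[-.102,.102,zf],FR=[-.102,-.102,zf],BR=[.076,-.102,zb],BL=[.076,.102,zb],loop=[-.112,None,.078],lug=[-.112,0,.086])
t=dict(FL=(265,222.6),FR=(344.4,227.4),BR=(345,162.6),BL=(268.6,157.4),loop=(256.6,229.8))
s=dict(FL=(227,196.6),FR=(264.6,244),BR=(322.4,218.6),BL=(280,176.4),loop=(217.8,204))
def W(q,m):
    c,sn=np.cos(q[2]),np.sin(q[2]); return [q[0]+c*m[0]-sn*m[1],q[1]+sn*m[0]+c*m[1],m[2]]
def res(q,cams):
    r=[]
    for p,o in cams:
        for k,uv in o.items():
            m=list(M[k]); 
            if m[1] is None: m[1]=q[3]
            r+=list(np.subtract(proj(p,W(q,m)),uv))
    return np.array(r)
for cams in([(T,t)],[(S,s)],[(T,t),(S,s)]):
    o=least_squares(res,[.5,-.15,0,.14],args=(cams,)); print(np.round(o.x,4),np.round(o.fun.reshape(-1,2),1).tolist())
q=o.x
for n,m in dict(loop=[-.112,q[3],.078],bar=[-.112,q[3]+.024,.078],press=[-.07,0,.113],lip=[-.102,-.055,.1],hinge=[.075,0,.097],lug=[-.112,0,.078]).items(): print(n,np.round(W(q,m),4))
for c,z in (("tape",0.012),):
    pass
for p,name,boxes in((T,"top",dict(tape=(365,224,402,260),cellA=(369,183,401,214),cellB=(365,129,396,160),wj=(115,228,148,254),cj=(144,248,174,277))),):
    for k,b in boxes.items(): print(k,np.round(onz(p,(b[0]+b[2])/2,(b[1]+b[3])/2,.05 if k!="tape" else .02),3))
E
```

```text
[ 0.5568 -0.2017 -0.084   0.1207] [[-1.0, 1.6], [0.5, 1.4], [1.1, -1.8], [-0.8, -0.7], [0.0, -0.8]]
[ 0.5603 -0.2008 -0.0778  0.1198] [[-2.6, -0.6], [-0.1, 1.1], [1.7, 0.3], [-0.2, -0.9], [1.0, -0.8]]
[ 0.5583 -0.2017 -0.0811  0.1205] [[-0.9, 1.1], [0.6, 0.7], [1.0, -2.5], [-0.9, -1.1], [0.2, -1.2], [-3.0, -0.2], [-0.7, 1.6], [1.3, 0.9], [-0.4, -0.4], [0.5, -0.6]]
loop [ 0.4564 -0.0725  0.078 ]
bar [ 0.4584 -0.0485  0.078 ]
press [ 0.4885 -0.196   0.113 ]
lip [ 0.4522 -0.2482  0.1   ]
hinge [ 0.6331 -0.2077  0.097 ]
lug [ 0.4467 -0.1926  0.078 ]
tape [ 0.416 -0.416  0.02 ]
cellA [ 0.531 -0.42   0.05 ]
cellB [ 0.683 -0.42   0.05 ]
wj [0.435 0.266 0.05 ]
cj [0.376 0.19  0.05 ]
```

play_rows(claw=[-1, -1, -1, -1, -1], xyz=[[0.36, -0.9, 0], [0.36, -0.9, 0], [0.36, -0.9, 0], [0.36, -0.9, 0], [0.36, -0.9, 0]], twist=[0.6, 0.6, 0.6, 0.6, 0.5], squeeze=15)

```text
time_s: 2.22
eef_pos: [0.2693, 0.3851, 0.2185]
orientation: [0.123, 3.139, 0.0]
force: [1.1, 0.2, -0.4]
finger_gap: 0.689
finger_force: 0.0
```

play_rows(claw=[-1, -1, -1, -1, -1], xyz=[[0.36, -0.9, 0], [0.36, -0.9, 0], [0.36, -0.9, 0], [0.36, -0.9, 0], [0.36, -0.9, 0]], twist=[0, 0, 0, 0, 0])

```text
time_s: 2.63
eef_pos: [0.3414, 0.2051, 0.2189]
orientation: [0.127, 3.138, 0.001]
force: [1.9, -0.3, -0.8]
finger_gap: 0.33
finger_force: 0.0
```

play_rows(claw=[-1, -1, -1, -1, -1], xyz=[[0.36, -0.9, 0], [0.36, -0.9, 0], [0.36, -0.9, 0], [0.36, -0.9, 0], [0.36, -0.9, 0]], twist=[0, 0, 0, 0, 0])

```text
time_s: 3.05
eef_pos: [0.4135, 0.0247, 0.2191]
orientation: [0.128, 3.138, 0.0]
force: [1.3, 0.6, -0.3]
finger_gap: 0.011
finger_force: 0.0
```

play_rows(claw=[-1, -1, -1, -1, -1], xyz=[[0.31, -0.92, 0], [0.31, -0.92, 0], [0.31, -0.92, 0], [0.31, -0.92, 0], [0.31, -0.92, -0.2]], twist=[0, 0, 0, 0, 0])

```text
time_s: 3.47
eef_pos: [0.4763, -0.1599, 0.2124]
orientation: [0.129, 3.136, -0.002]
force: [1.5, -0.5, 1.0]
finger_gap: 0.004
finger_force: 0.0
```

play_rows(claw=[-1, -1, -1, -1, -1], xyz=[[0.31, -0.9, -0.2], [0, 0, -0.7], [0, 0, -0.7], [0, 0, -0.4], [0, 0, -0.2]], twist=[0, 0, 0, 0, 0])

```text
time_s: 3.88
eef_pos: [0.4857, -0.1928, 0.1194]
orientation: [-0.129, -3.135, -0.003]
force: [-0.9, 0.5, -0.1]
finger_gap: 0.005
finger_force: 0.0
```

```bash
python3 - <<'E'
from h import *
o=get_obs();print(o["eef_pos"],o["force"])
for n,(x,y,w,h) in(("side",(180,120,160,120)),):
    p=grab_frame(n); print(proj(p,o["eef_pos"]),proj(p,[.4885,-.196,.113]))
    cv2.imwrite(f"pics/{n}2.png",cv2.resize(p["img"][y:y+h,x:x+w,::-1],None,fx=5,fy=5,interpolation=cv2.INTER_CUBIC))
E
```

```text
[ 0.48570221 -0.19280022  0.11936096] [-0.8528309   0.50658123 -0.09434857]
(np.float64(251.951535682865), np.float64(212.99563060268105)) (np.float64(253.5937595482044), np.float64(215.05196588772077))
```

View pics/side2.png

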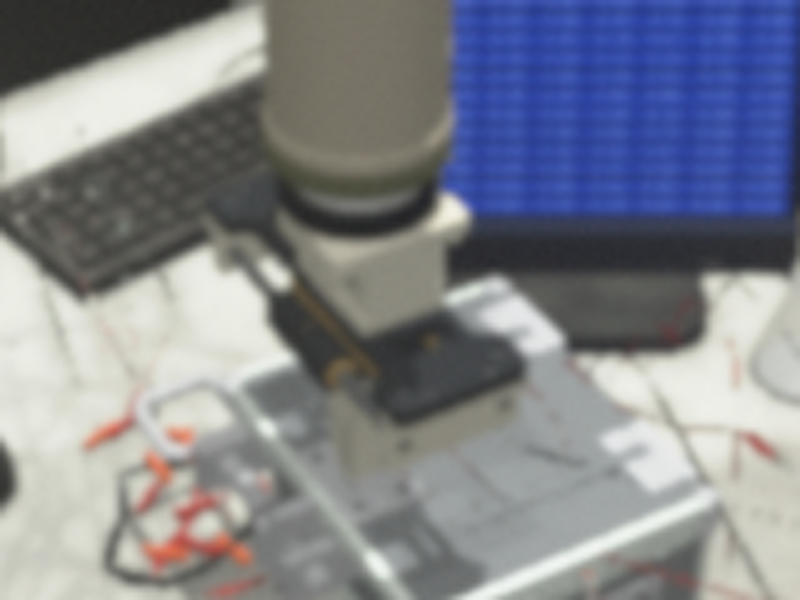

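The fingertips stand over the hasp strap, with the tip at crop (355,470). I'll press down in small steps.

play_rows(claw=[-1, -1, -1, -1, -1], xyz=[[0, 0, -0.05], [0, 0, -0.05], [0, 0, -0.05], [0, 0, -0.05], [0, 0, 0]], twist=[0, 0, 0, 0, 0])

```text
time_s: 4.35
eef_pos: [0.4879, -0.1934, 0.1152]
orientation: [0.128, 3.138, -0.001]
force: [0.3, -0.3, -0.3]
finger_gap: 0.002
finger_force: 0.0
```

play_rows(claw=[-1, -1, -1, -1, -1], xyz=[[0, 0, -0.04], [0, 0, -0.04], [0, 0, -0.04], [0, 0, 0], [0, 0, 0]], twist=[0, 0, 0, 0, 0])

```text
time_s: 4.77
eef_pos: [0.4875, -0.1933, 0.1097]
orientation: [-0.128, -3.139, -0.0]
force: [-0.2, -0.1, -0.0]
finger_gap: 0.004
finger_force: 0.1
```

play_rows(claw=[-1, -1, -1, -1, -1], xyz=[[0, 0, -0.03], [0, 0, -0.03], [0, 0, -0.02], [0, 0, 0], [0, 0, 0]], twist=[0, 0, 0, 0, 0])

```text
time_s: 5.18
eef_pos: [0.4877, -0.1933, 0.109]
orientation: [0.128, 3.139, -0.0]
force: [-9.9, 5.6, 20.3]
finger_gap: 0.004
finger_force: 10.4
```

play_rows(claw=[-1, -1, -0.6, -0.22, -0.22], xyz=[[0, 0, 0.4], [0, 0, 0.8], [-0.1, 0.6, 0.3], [-0.15, 0.85, 0], [-0.15, 0.85, 0]], twist=[0, 0, 0, 0, 0])

```text
time_s: 5.6
eef_pos: [0.4721, -0.1012, 0.168]
orientation: [0.132, 3.136, -0.001]
force: [0.7, 0.8, -0.8]
finger_gap: 0.167
finger_force: 0.0
```

play_rows(claw=[-0.22, -0.22, -0.22, -0.22, -0.22], xyz=[[-0.15, 0.85, 0], [-0.18, 0.47, 0], [0, 0, -0.4], [0, 0, -0.4], [0, 0, 0]], twist=[0, 0, 0, 0, 0])

```text
time_s: 6.02
eef_pos: [0.4563, -0.0475, 0.1316]
orientation: [-0.126, -3.135, -0.001]
force: [-0.9, -0.3, -0.3]
finger_gap: 0.393
finger_force: 0.0
```

```bash
python3 - <<'E'
from h import *
o=get_obs();print(o["eef_pos"],o["force"],o["finger_gap"])
b=[]
for n,(x,y,w,h) in(("side",(185,140,80,100)),("top",(235,180,80,100))):
    p=grab_frame(n); print(n,proj(p,o["eef_pos"]),proj(p,[.4584,-.0485,.078]))
    c=cv2.resize(p["img"][y:y+h,x:x+w,::-1],None,fx=5,fy=5,interpolation=cv2.INTER_CUBIC)
    for q in (o["eef_pos"],[.4584,-.0485,.078]):
        u,v=proj(p,q); cv2.circle(c,(int((u-x)*5),int((v-y)*5)),3,(0,255,0),-1)
    b.append(c)
cv2.imwrite("pics/loop.png",np.hstack(b))
E
```

```text
[ 0.4562691  -0.04750196  0.13157497] [-0.87463594 -0.31741302 -0.32754865] 0.39270012720054764
side (np.float64(212.18833821270545), np.float64(183.7771595125033)) (np.float64(214.38141867091502), np.float64(198.34501281199024))
top (np.float64(246.4964948735337), np.float64(226.84869727688252)) (np.float64(247.6410346192198), np.float64(228.0778812774697))
```

View pics/loop.png

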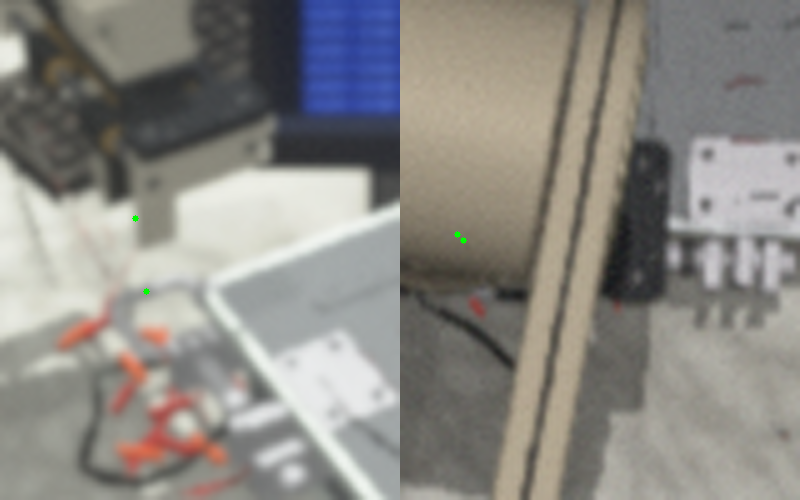

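The bar's middle projects onto the loop's outer bar (side crop 147,290), and the fingers straddle it. Now down.

play_rows(claw=[-0.22, -0.22, -0.22, -0.22, -0.22], xyz=[[0.03, 0, -0.4], [0, 0, -0.4], [0, 0, -0.2], [0, 0, -0.15], [0, 0, 0]], twist=[0, 0, 0, 0, 0])

```text
time_s: 6.53
eef_pos: [0.459, -0.0486, 0.088]
orientation: [-0.129, -3.137, -0.0]
force: [-0.3, 0.1, -0.0]
finger_gap: 0.389
finger_force: 0.0
```

play_rows(claw=[-0.22, -0.22, -0.22, -0.22, -0.22], xyz=[[0, 0, -0.12], [0, 0, -0.12], [0, 0, -0.12], [0, 0, -0.12], [0, 0, -0.12]], twist=[0, 0, 0, 0, 0])

```text
time_s: 6.95
eef_pos: [0.4596, -0.0485, 0.0643]
orientation: [0.128, 3.139, -0.0]
force: [0.6, 0.8, -0.2]
finger_gap: 0.391
finger_force: 0.0
```

play_rows(claw=[-1, -1, -1, -1, -1], xyz=[[0, 0, -0.1], [0, 0, 0], [0, 0, 0], [0, 0, 0], [0, 0, 0]], twist=[0, 0, 0, 0, 0])

```text
time_s: 7.37
eef_pos: [0.4597, -0.0475, 0.0608]
orientation: [0.129, 3.139, 0.003]
force: [2.3, 20.8, 0.3]
finger_gap: 0.085
finger_force: 10.5
```

play_rows(claw=[-1, -1, -1, -1, -1], xyz=[[0.01, 0.12, 0], [0.01, 0.12, 0], [0.01, 0.12, 0], [0.01, 0.12, 0], [0.01, 0.12, 0]], twist=[0, 0, 0, 0, 0])

```text
time_s: 7.78
eef_pos: [0.4617, -0.0243, 0.0608]
orientation: [0.128, 3.139, -0.001]
force: [-0.5, -5.2, 0.1]
finger_gap: 0.082
finger_force: 15.0
```

Sliding with about 5 N, so the pin is free.

play_rows(claw=[-1, -1, -1, -1, -1], xyz=[[0.01, 0.12, 0], [0.01, 0.12, 0], [0.01, 0.12, 0], [0.01, 0.1, 0], [0, 0, 0]], twist=[0, 0, 0, 0, 0])

```text
time_s: 8.2
eef_pos: [0.4633, -0.005, 0.0607]
orientation: [0.127, 3.139, 0.001]
force: [0.5, 0.1, 1.0]
finger_gap: 0.079
finger_force: 15.0
```

play_rows(claw=[-1, -1, -1, -1, -1], xyz=[[0, 0.03, 0], [0, 0.03, 0], [0, 0.03, 0], [0, 0, 0], [0, 0, 0]], twist=[0, 0, 0, 0, 0])

```text
time_s: 8.62
eef_pos: [0.4635, -0.0025, 0.0608]
orientation: [0.129, 3.138, 0.0]
force: [3.0, -3.7, -0.1]
finger_gap: 0.081
finger_force: 15.0
```

play_rows(claw=[-0.22, -0.22, -0.22, -0.22, -0.22], xyz=[[0, 0, 0], [0, 0, 0], [0, 0, 0], [0, 0, 0], [0, 0, 0.3]], twist=[0, 0, 0, 0, 0])

```text
time_s: 9.03
eef_pos: [0.461, -0.0021, 0.0704]
orientation: [-0.128, -3.134, -0.001]
force: [0.1, -0.2, 0.0]
finger_gap: 0.371
finger_force: 0.0
```

play_rows(claw=[-0.22, -0.22, -1, -1, -1], xyz=[[0, 0, 0.9], [0, 0, 0.9], [0, -0.2, 0.7], [-0.15, -0.9, 0], [-0.2, -0.95, 0]], twist=[0, 0, 0, 0, 0])

```text
time_s: 9.45
eef_pos: [0.4509, -0.0845, 0.1755]
orientation: [0.122, 3.134, -0.001]
force: [0.3, 0.0, -0.2]
finger_gap: 0.223
finger_force: 0.0
```

play_rows(claw=[-1, -1, -1, -1, -1], xyz=[[-0.2, -0.95, 0], [-0.2, -0.95, 0], [-0.2, -0.95, 0], [-0.1, -0.95, 0], [0, -0.25, -0.5]], twist=[0, 0, 0, 0, 0])

```text
time_s: 9.87
eef_pos: [0.422, -0.2526, 0.1565]
orientation: [0.133, 3.133, -0.009]
force: [0.4, -0.6, 1.2]
finger_gap: 0.006
finger_force: 0.0
```

```bash
python3 - <<'E'
from h import *
o=get_obs();print(o["eef_pos"],o["force"],o["finger_gap"])
b=[]
for n,(x,y,w,h) in(("side",(190,140,80,120)),("top",(230,170,80,120))):
    p=grab_frame(n)
    c=cv2.resize(p["img"][y:y+h,x:x+w,::-1],None,fx=5,fy=5,interpolation=cv2.INTER_CUBIC)
    for q in (o["eef_pos"],[.4522,-.2482,.099]):
        u,v=proj(p,q); cv2.circle(c,(int((u-x)*5),int((v-y)*5)),3,(0,255,0),-1)
    b.append(c)
cv2.imwrite("pics/lip.png",np.hstack(b))
E
```

```text
[ 0.42197836 -0.2525539   0.15652357] [ 0.39292347 -0.62563344  1.24519786] 0.00640299635241677
```

View pics/lip.png

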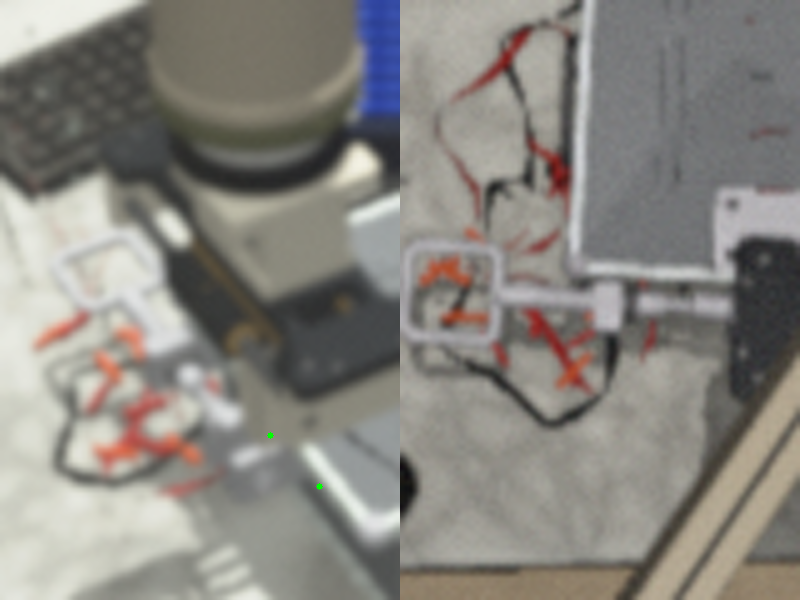

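The loop has moved fully left (top crop centre 455,290), so the pin is out. The closed fingers are in front of the lip. Now down, then forward to contact.

play_rows(claw=[-1, -1, -1, -1, -1], xyz=[[0, 0, -0.6], [0, 0, -0.6], [0, 0, -0.5], [0.1, 0, 0], [0.1, 0, 0]], twist=[0, 0, 0, 0, 0])

```text
time_s: 10.38
eef_pos: [0.4287, -0.245, 0.0841]
orientation: [-0.127, -3.137, -0.003]
force: [-0.1, 0.1, 0.6]
finger_gap: 0.006
finger_force: 0.0
```

play_rows(claw=[-1, -1, -1, -1, -1], xyz=[[0.1, 0, 0], [0.1, 0, 0], [0.05, 0, 0], [0, 0, 0], [0, 0, 0]], twist=[0, 0, 0, 0, 0])

```text
time_s: 10.8
eef_pos: [0.4397, -0.2467, 0.0854]
orientation: [0.128, 3.138, -0.001]
force: [-0.3, -0.0, -0.1]
finger_gap: 0.005
finger_force: 0.0
```

play_rows(claw=[-1, -1, -1, -1, -1], xyz=[[0.04, 0, 0], [0.03, 0, 0], [0.03, 0, 0], [0, 0, 0], [0, 0, 0]], twist=[0, 0, 0, 0, 0])

```text
time_s: 11.22
eef_pos: [0.4431, -0.2465, 0.0846]
orientation: [-0.128, -3.139, -0.0]
force: [-0.6, 0.5, 0.7]
finger_gap: 0.005
finger_force: 0.0
```

play_rows(claw=[-1, -1, -1, -1, -1], xyz=[[0.03, 0, 0], [0.03, 0, 0], [0, 0, 0], [0, 0, 0], [0, 0, 0]], twist=[0, 0, 0, 0, 0])

```text
time_s: 11.63
eef_pos: [0.4441, -0.2465, 0.0845]
orientation: [-0.129, -3.136, -0.0]
force: [-7.7, 1.1, 5.9]
finger_gap: 0.007
finger_force: 4.1
```

play_rows(claw=[-1, -1, -1, -1, -1], xyz=[[0.03, 0, 0.01], [0.03, 0, 0.05], [0.0, 0, 0.05], [0, 0, 0.05], [0, 0, 0.05]], twist=[0, 0, 0, 0, 0])

```text
time_s: 12.05
eef_pos: [0.4443, -0.2463, 0.0907]
orientation: [-0.129, -3.131, -0.002]
force: [-10.3, -3.8, -6.7]
finger_gap: 0.01
finger_force: 4.7
```

play_rows(claw=[-1, -1, -1, -1, -1], xyz=[[0.02, 0, 0.08], [0.01, 0, 0.1], [0.01, 0, 0.1], [0.01, 0, 0.1], [0.01, 0, 0.1]], twist=[0, 0, 0, 0, 0])

```text
time_s: 12.47
eef_pos: [0.4462, -0.2463, 0.1098]
orientation: [-0.129, -3.13, -0.002]
force: [-12.0, -4.6, -4.0]
finger_gap: 0.01
finger_force: 5.9
```

```bash
python3 - <<'E'
from h import *
o=get_obs();print(o["eef_pos"],o["force"],o["finger_gap"])
b=[]
for n,(x,y,w,h) in(("side",(200,130,140,120)),):
    p=grab_frame(n)
    c=cv2.resize(p["img"][y:y+h,x:x+w,::-1],None,fx=5,fy=5,interpolation=cv2.INTER_CUBIC)
    b.append(c)
cv2.imwrite("pics/lift.png",np.hstack(b))
E
```

```text
[ 0.44616501 -0.24633042  0.10975305] [-11.98129716  -4.57509404  -3.96170079] 0.01032810354396227
```

View pics/lift.png

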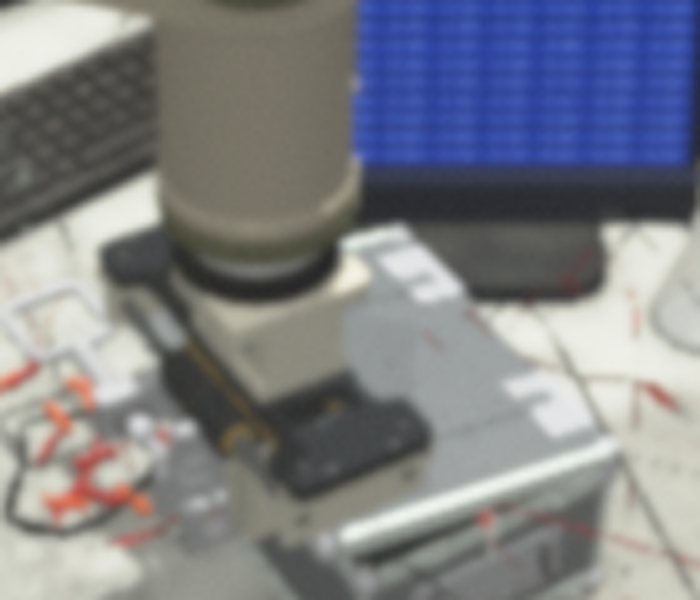

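The lid has risen: a dark wedge shows under its front edge at about (365,550). I'll follow the arc.

play_rows(claw=[-1, -1, -1, -1, -1], xyz=[[0.03, 0, 0.15], [0.035, 0, 0.15], [0.04, 0, 0.15], [0.05, 0, 0.15], [0.055, -0.01, 0.15]], twist=[0, 0, 0, 0, 0])

```text
time_s: 12.93
eef_pos: [0.4535, -0.2468, 0.1398]
orientation: [-0.13, -3.127, -0.002]
force: [-20.9, -2.1, 0.4]
finger_gap: 0.001
finger_force: 10.3
```

play_rows(claw=[-1, -1, -1, -1, -1], xyz=[[0.06, 0, 0.12], [0.07, 0, 0.13], [0.075, -0.01, 0.14], [0.08, -0.01, 0.14], [0.085, -0.01, 0.14]], twist=[0, 0, 0, 0, 0])

```text
time_s: 13.35
eef_pos: [0.4653, -0.2479, 0.1667]
orientation: [-0.131, -3.12, -0.004]
force: [-39.6, 1.6, 14.1]
finger_gap: 0.003
finger_force: 20.1
```

play_rows(claw=[-1, -1, -1, -1, -1], xyz=[[0, 0, 0.1], [0.03, 0, 0.15], [0.06, -0.01, 0.15], [0.07, -0.01, 0.15], [0.08, -0.01, 0.15]], twist=[0, 0, 0, 0, 0])

```text
time_s: 13.77
eef_pos: [0.4817, -0.249, 0.1959]
orientation: [-0.129, -3.135, -0.002]
force: [-3.8, 0.9, -4.7]
finger_gap: -0.002
finger_force: 2.3
```

play_rows(claw=[-1, -1, -1, -1, -1], xyz=[[0.11, -0.01, 0.12], [0.12, -0.01, 0.12], [0.13, -0.01, 0.12], [0.13, -0.01, 0.12], [0.13, -0.01, 0.12]], twist=[0, 0, 0, 0, 0])

```text
time_s: 14.18
eef_pos: [0.5067, -0.2511, 0.2217]
orientation: [-0.129, -3.135, -0.001]
force: [-10.4, 2.3, 4.6]
finger_gap: 0.007
finger_force: 5.5
```

play_rows(claw=[-1, -1, -1, -1, -1], xyz=[[0.14, -0.01, 0.1], [0.14, -0.01, 0.1], [0.14, -0.01, 0.1], [0.15, -0.01, 0.08], [0.15, -0.01, 0.08]], twist=[0, 0, 0, 0, 0])

```text
time_s: 14.6
eef_pos: [0.5363, -0.2537, 0.2415]
orientation: [-0.129, -3.138, 0.002]
force: [-10.3, 0.2, 9.0]
finger_gap: 0.004
finger_force: 5.3
```

play_rows(claw=[-1, -1, -1, -1, -1], xyz=[[0.15, -0.01, 0.07], [0.15, -0.01, 0.07], [0.15, -0.01, 0.06], [0.15, -0.02, 0.05], [0.15, -0.02, 0.04]], twist=[0, 0, 0, 0, 0])

```text
time_s: 15.02
eef_pos: [0.567, -0.2563, 0.2528]
orientation: [0.129, 3.138, -0.001]
force: [-5.7, 0.5, 6.4]
finger_gap: 0.003
finger_force: 3.3
```

play_rows(claw=[-1, -1, -1, -1, -1], xyz=[[0.15, -0.01, 0.02], [0.15, -0.01, 0.02], [0.15, -0.01, 0], [0.15, -0.01, 0], [0.15, -0.01, 0]], twist=[0, 0, 0, 0, 0])

```text
time_s: 15.43
eef_pos: [0.5972, -0.2584, 0.2539]
orientation: [0.129, 3.138, -0.001]
force: [-4.8, -0.5, 4.1]
finger_gap: 0.005
finger_force: 2.4
```

play_rows(claw=[-1, -1, -1, -1, -1], xyz=[[0.15, -0.01, 0], [0.15, -0.01, 0], [0.15, -0.01, 0], [0.15, -0.01, 0], [0.15, -0.01, 0]], twist=[0, 0, 0, 0, 0])

```text
time_s: 15.85
eef_pos: [0.6272, -0.2602, 0.2526]
orientation: [-0.128, -3.139, 0.0]
force: [-3.7, -0.7, 2.0]
finger_gap: 0.006
finger_force: 2.2
```

play_rows(claw=[-1, -1, -1, -1, -1], xyz=[[0.12, -0.01, 0], [0.12, -0.01, 0], [0.12, -0.01, 0], [0.12, -0.01, 0], [0.1, -0.01, 0]], twist=[0, 0, 0, 0, 0])

```text
time_s: 16.27
eef_pos: [0.65, -0.2617, 0.2514]
orientation: [-0.128, -3.137, -0.002]
force: [-3.5, -0.3, -1.2]
finger_gap: 0.005
finger_force: 2.0
```

play_rows(claw=[-1, -1, -1, -1, -1], xyz=[[0.08, 0, 0], [0.06, 0, 0], [0.05, 0, 0], [0.03, 0, 0], [0, 0, 0]], twist=[0, 0, 0, 0, 0])

```text
time_s: 16.68
eef_pos: [0.6591, -0.2619, 0.2527]
orientation: [0.128, 3.139, 0.0]
force: [-2.0, 0.7, -1.1]
finger_gap: 0.007
finger_force: 1.2
```

Creep to the stop.

play_rows(claw=[-1, -1, -1, -1, -1], xyz=[[0.05, 0, 0], [0.05, 0, 0], [0.03, 0, 0], [0.03, 0, 0], [0, 0, 0]], twist=[0, 0, 0, 0, 0])

```text
time_s: 17.1
eef_pos: [0.6624, -0.2622, 0.2527]
orientation: [-0.13, -3.133, -0.001]
force: [-19.2, 2.2, 3.7]
finger_gap: 0.008
finger_force: 9.8
```

At the stop (19 N at the predicted x). Backing off and checking.

play_rows(claw=[-1, -1, -1, -1, -1], xyz=[[-0.1, 0, 0], [-0.5, 0, 0], [-0.8, 0, 0], [-0.8, 0, 0], [-0.8, 0, 0]], twist=[0, 0, 0, 0, 0])

```text
time_s: 17.52
eef_pos: [0.5451, -0.2621, 0.2534]
orientation: [0.127, 3.136, -0.002]
force: [0.7, -0.5, -0.4]
finger_gap: 0.002
finger_force: 0.0
```

play_rows(claw=[-1, -1, -1, -1, -1], xyz=[[-0.8, 0, 0], [-0.4, 0, 0], [0, 0, 0], [0, 0, 0], [0, 0, 0]], twist=[0, 0, 0, 0, 0])

```text
time_s: 17.93
eef_pos: [0.4984, -0.2623, 0.2536]
orientation: [0.128, 3.136, -0.001]
force: [0.0, -1.0, -0.6]
finger_gap: 0.006
finger_force: 0.0
```

```bash
python3 - <<'E'
from h import *
o=get_obs();print(o["eef_pos"],o["force"])
p=grab_frame("side")
cv2.imwrite("pics/end.png",cv2.resize(p["img"][100:340,120:400,::-1],None,fx=2.5,fy=2.5,interpolation=cv2.INTER_CUBIC))
E
```

```text
[ 0.49843014 -0.26232808  0.25362523] [ 0.02296376 -0.96599583 -0.5653888 ]
```

View pics/end.png

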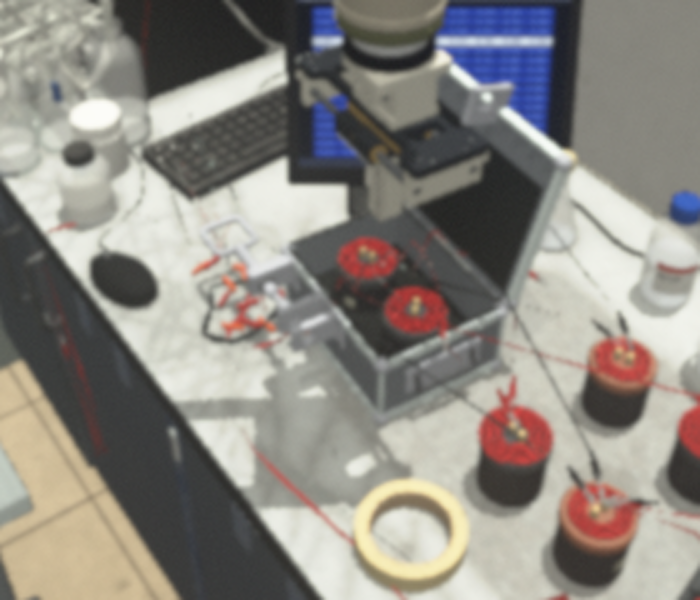

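The lid leans back (edge from 440,60 to 570,155), the cells inside are exposed, the loop is drawn out at (230,235), and the bystanders look untouched. The gripper is clear of everything.

```bash
python3 -c "
from rig import *
print(close_job())"
```

```text
the job is handed in; nothing more can be done
None
```

The job is handed in, with no verdict returned: the lid was pressed shut, the pin drawn about 45 mm to its stop, and the lid swung back to its stop; in the final picture it leans open, the cells are exposed, and the bystanders look unmoved.

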